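# Clean the filter of the downdraft dust extractor

### The job

Clean the filter of the dust extractor on the bench, just by pressing and pushing (nothing needs gripping): first switch the fan off by pressing the raised half of the green rocker until it snaps over, then push the blue dust drawer fully home, then press the yellow filter-shaker button right down, hold it there for at least two seconds and let it go. The shaker must never be pressed while the fan is on or the drawer is open. Leave the black speed rocker as it is, do not pull the drawer further out, and leave the fossil, hammer, jar and brush where they lie.

Things in the scene. Friction and masses are not known exactly. Their poses are not given: they have to be found in the camera images.
- extractor: White dust extractor fixed on the bench, 340 mm deep (x), 380 wide (y). Origin: centre of underside; x to its back, y left, z up; front at x -170. Grey control strip slopes up from x -170, z 75 to x -62, z 114 mm (20 deg; normal -0.342, 0, 0.940); grille deck behind at z 125. Left to right on the strip: green rocker, black rocker, gauge (5 mm high), yellow button, 75-80 mm apart.
- fan_switch (a point): Fixed point over the middle of the green rocker, 8 mm off the strip; axes as the unit's, not tilted. Rocker 44 mm up the slope, 28 wide, pivots across its middle. On (start): far half flat at this level, near end 7 mm higher along the normal. Press the near half (best 16 mm down the slope from here), about 4 N, until it lies flat at this level: it snaps over, the fan is off, and it stays.
- fan (a joint): Angle of the green fan rocker (rad): 0 = on (near half raised), 0.32 = off (near half in). Snap action: it rests only at the ends.
- speed_switch (a point): Middle of the black speed rocker, same make and size and same start position as the fan rocker; not to be switched.
- speed (a joint): Angle of the black speed rocker (rad): 0 as at the start, 0.32 if switched.
- drawer_lip (a point): Middle of the front edge of the lip along the top of the blue drawer front; moves with the drawer; axes as the unit's. Lip 5 mm thick, 59 mm above the bench, 264 mm wide, 10 mm out from the flat front plate (12 to 62 mm above the bench). Drawer home: lip edge at x -184 mm of the unit. Push level towards the unit's back, near the middle.
- drawer (a joint): How far the dust drawer stands open (m): 0 = fully home against its stop; 0.025 to 0.065 at the start; slides with about 2 N of friction and stays where it is left.
- shaker_top (a point): Centre of the top of the yellow button (32 mm across; black housing 48 mm across, 12 high); moves with it. z axis = the strip's normal; pressed the other way. Travel 6 mm, top 22 mm off the strip when released, 2 N at first, 5 N fully down; springs back.
- shaker (a joint): How far the yellow shaker button is pressed (m): 0 = released, 0.006 = fully down.
- fossil: Ammonite in a grey block of rock, 85 x 70 x 50 mm, lying on the bench; origin at the centre of its underside. To be left alone.
- hammer: Geologist's hammer with wooden handle, 240 mm long along its x axis (head at +x), 110 mm across the head, 26 mm high, lying on the bench; origin under its middle. To be left alone.
- jar: Amber jar with black cap, 60 mm diameter, 85 mm high, standing on the bench; origin at the centre of its underside. To be left alone.
- brush: Flat brush with yellow handle, 170 mm long along its x axis, 42 mm wide, 20 mm high, lying on the extractor's grille; origin under its middle. To be left alone.

How it is judged (in metres and radians):
On the way, in this order (a step that is already met when the one before it is completed fails the run):
1. the fan is switched off while the drawer still stands open (value of joint fan above 0.25 rad and value of joint drawer above 0.006 m), for 0.2 s.
2. the dust drawer is pushed fully home (within 4 mm) (value of joint drawer below 0.004 m and value of joint fan above 0.25 rad), for 0.2 s.
3. the shaker button is held down (4 mm or more of its 6 mm) for 1.8 s (value of joint shaker above 0.004 m and value of joint fan above 0.25 rad and value of joint drawer below 0.006 m), for 1.8 s.
At the end, for the whole second after the job is handed in: Fan rocker off (over 0.25 rad), drawer home (within 5 mm), shaker button released (under 1.5 mm), speed rocker unswitched, fossil, hammer, jar and brush at rest within 20 mm of where they lay (value of joint fan above 0.25 rad and value of joint drawer below 0.005 m and value of joint shaker below 0.0015 m and value of joint speed below 0.08 rad and distance of each of fossil, hammer, jar, brush from where it was at the start of the episode below 0.02 m and linear speed of each of fossil, hammer, jar, brush below 0.02 m/s); the robot touches nothing.
It fails at once if the shaker button is pressed while the fan is on (value of joint shaker above 0.003 m and value of joint fan below 0.16 rad).
It fails at once if the shaker button is pressed while the drawer is open (value of joint shaker above 0.003 m and value of joint drawer above 0.008 m).
It fails at once if the speed rocker is switched over (value of joint speed above 0.16 rad).
It fails at once if the drawer is pulled further out (value of joint drawer above 0.085 m).
It fails at once if the fossil, hammer, jar or brush is lifted or moved by more than 20 mm (distance of any of fossil, hammer, jar, brush from where it was at the start of the episode above 0.02 m).
It also fails if it takes over 56 s, if anything falls off the work surface, if the arm or the gripper's body presses on something with over 40 N, if the wrist force passes 120 N, or if a joint passes its speed limit or range.

### The arm

A 7-joint arm with a two-finger parallel gripper is mounted at the origin on the work surface. World frame = base frame: x ahead of the robot, y to its left, z up, the work surface at z = 0. Lengths are in mm, angles in rad, forces in N, time in s.
With the tool pointing down it reaches from about 425 to 825 mm from the base axis. Payload 3.6 kg.
Tool frame: the origin (TCP) lies at the very end of the fingers, on their centre line; the grasp point (between the pads) lies 19 mm behind it; z points along the fingers, y is the line along which they close (so a half turn about z gives the same grasp; the last joint's range is limited). The gripper opens to 85 mm and grips with 20 to 120 N. Pads are 22 mm wide; open, the fingers measure 114 mm over their backs; the gripper's body (76 mm by 85 mm) begins 54 mm behind the grasp point. The pads swing forward as they close: fully open they stand 13 mm farther back than shut.
Start: joints at [1.276, 0.615, -0.013, 1.423, 0.008, 1.103, -0.04], TCP at [172.636, -626.625, 231.297] pointing down, gripper open.
Joint ranges: [-3.12, 3.12], [-0.3, 2.06], [-1.34, 1.32], [0.26, 2.42], [-1.36, 4.5], [0.01, 1.98], [-2.84, 2.84]. Speed limits (rad/s): [2.79, 2.79, 3.14, 3.14, 3.14, 3.14, 3.14].

### API

Orientations are given as a unit quaternion [x, y, z, w].
In Python, from plant import robot gives the robot as it stands.
- The arm moves only by the tool apply_moves, never from a script. Its argument "steps" is a list of rows, each a list of 3 entries, a list of its own where there are three numbers: the turn, a rotation vector about the tool's x, y, z in rad, then the shift along the tool's x, y, z in mm, then the closure, from 0 (fully open) to 1 (shut). A call has 1 to 12 rows; each row is the pose to reach, as a shift and turn from the pose commanded when the call began, along the tool's axes at that moment; what a row does not reach only later rows make up. A row lasts 1/10 s, in which the tool goes at most 50 mm and 8.59 degrees, less where a joint would pass 70% of its speed; a pose out of reach is approached as far as the arm can. A call with a gripper value outside its range is refused whole. The fingers move at their own pace and stop on an object; "newtons" is the grip in N (left out, the last holds). Time passes only in rows, so rows that repeat a pose let the fingers close. It gives the time, the measured TCP pose, the force, the opening and the grip force at its end, in the units of the state.
- robot.observe(): the state, without advancing time (a new reading comes with each control period).
- robot.grab_frame(name): name is "side" or "top"; returns a dict with "img" (480x640x3 uint8, red, green, blue), "intrinsics" (3x3 intrinsics, pixels), "camera_from_world" (4x4, takes a point from world to camera coordinates). Camera axes: x right, y up, looking along -z (the intrinsics and any distortion apply to the point x, -y, -z); pixel columns grow to the right and rows downward; lengths in mm; the calibration is good to about 2 mm. A picture is of the moment at which its call begins. There is no depth.
- robot.hand_in(): hands the job in; it is judged then, once.
The state is a dict: "time_s": time; "joint_positions": joint angles; "joint_vel": joint speeds; "joint_efforts": joint torques, N m; "eef_pos": TCP position; "orientation": TCP orientation; "ft_force": force on the tool from outside, world axes, zero at the start; "moment": the same for the moment, N m; "finger_gap": opening from 0.0 (shut) to 1.0 (fully open); "finger_force": force on a finger pad.
Only numpy, scipy, OpenCV 4.12 (cv2) and the standard library are available. Lean on these libraries where they do the work, as an engineer would, in place of code of your own. Each camera call takes 0.05 s, during which the arm holds its last target. There are 200 camera calls.

## Working session

There is one attempt and no reset: what is moved stays moved. The work goes in short steps, Python scripts to look and compute and a tool call to move; the robot and the scene stay as the last step left them, time stands still between calls to the robot, and variables do not carry over. Pictures are saved under pics/ and viewed, at most 10 in all, crops included, and the job is handed in when it is done.

Besides the shell and the picture viewer there is one more tool, called after "Call:" in YAML: its name, and indented under it one key for each argument. apply_moves: Moves the arm, as the interface text tells. Its arguments: {"type":"object","properties":{"steps":{"type":"array","items":{"type":"array"}},"newtons":{"type":"number"}},"required":["steps"]}

```bash
mkdir -p pics; ls; python3 - <<'E'
from plant import robot
import cv2,numpy as np
np.set_printoptions(suppress=True,precision=4)
for n in("side","top"):
    f=robot.grab_frame(n); cv2.imwrite(f"pics/{n}0.png",f["img"][:,:,::-1]); print(n,f["intrinsics"],f["camera_from_world"],[k for k in f])
s=robot.observe(); print(s)
E
```

```text
pics
side [[470.9846   0.     322.4908]
 [  0.     470.9846 237.6093]
 [  0.       0.       1.    ]] [[  -0.8829   -0.4696   -0.0033  531.3709]
 [   0.3026   -0.5744    0.7606 -239.7615]
 [  -0.359     0.6705    0.6492 -968.5868]
 [   0.        0.        0.        1.    ]] ['img', 'intrinsics', 'camera_from_world']
top [[595.5623   0.     325.4928]
 [  0.     595.5623 236.2635]
 [  0.       0.       1.    ]] [[   -0.0229    -0.9995     0.0218     9.9238]
 [    0.9852    -0.0188     0.1704  -605.2027]
 [   -0.1699     0.0254     0.9851 -1152.0222]
 [    0.         0.         0.         1.    ]] ['img', 'intrinsics', 'camera_from_world']
{'time_s': 0.1, 'joint_positions': array([ 1.2755,  0.6158, -0.0126,  1.4248,  0.0081,  1.1034, -0.0404]), 'joint_vel': array([-0.0004, -0.0005, -0.0005, -0.0036,  0.0004,  0.0009, -0.0012]), 'joint_efforts': array([  0.0016, -47.0387,   0.2603, -17.1572,   0.0101,   0.0059,
         0.    ]), 'eef_pos': array([ 172.4231, -626.0023,  230.2581]), 'orientation': array([ 0.991 ,  0.134 , -0.0002, -0.0011]), 'ft_force': array([-0.2723,  0.2319,  0.19  ]), 'moment': array([-0.0255,  0.0169,  0.0276]), 'finger_force': 0.0, 'finger_gap': 1.0002127024850165}
```

View pics/side0.png

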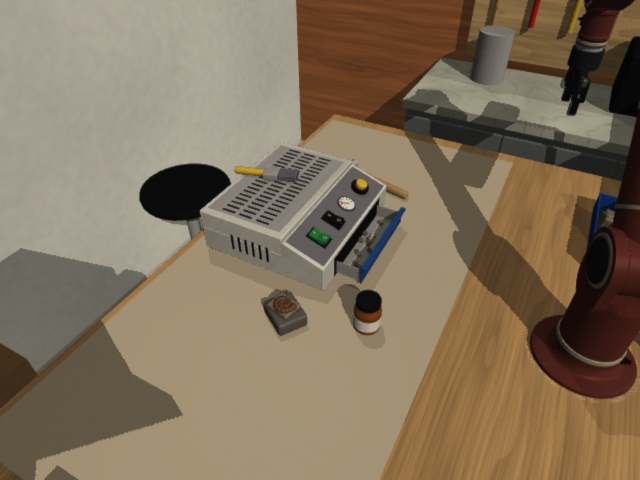

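View pics/top0.png

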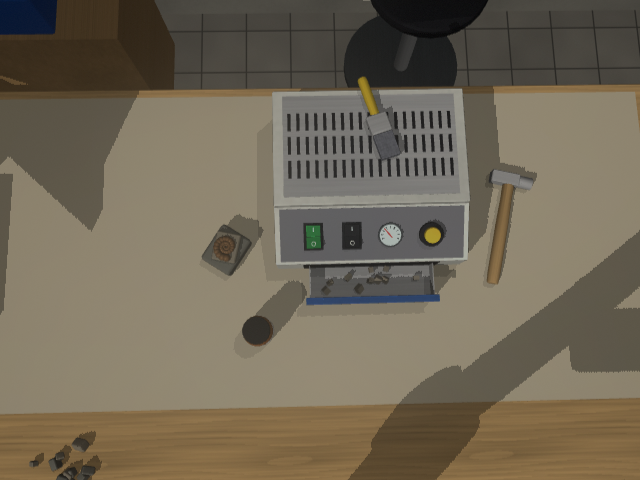

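The top view shows the extractor front facing the robot. Its green rocker is at about (313,237), the black one at (352,236), the yellow button at (432,235) and the drawer lip at about row 300. I'll zoom in to fit the pose.

```bash
python3 - <<'E'
import cv2
a=cv2.imread("pics/top0.png")[180:310,272:472]; cv2.imwrite("pics/topc.png",cv2.resize(a,None,fx=4,fy=4,interpolation=cv2.INTER_CUBIC))
a=cv2.imread("pics/side0.png")[155:285,270:420]; cv2.imwrite("pics/sidec.png",cv2.resize(a,None,fx=4.6,fy=4.6,interpolation=cv2.INTER_CUBIC))
E
```

```text
(no output)
```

View pics/topc.png

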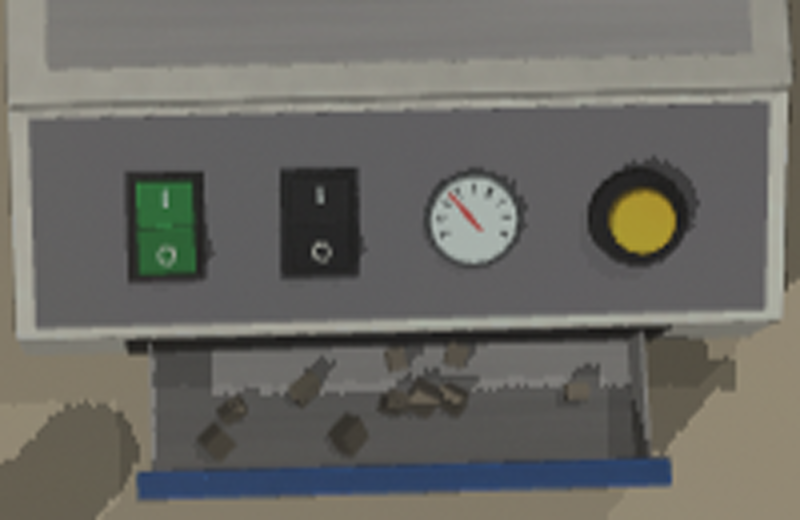

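View pics/sidec.png

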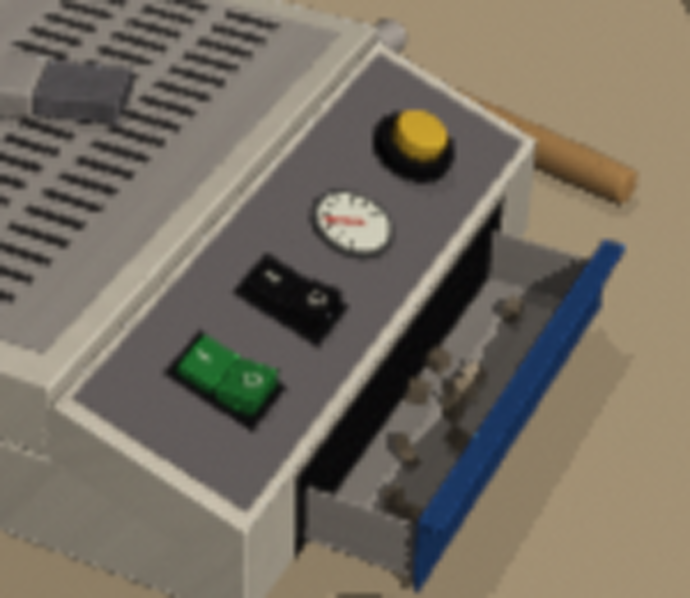

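The crops give the strip corners, rocker bezels, gauge, yellow cap and lip edge. I'll use these points for the fit.

```bash
cat > fit.py <<'E'
import numpy as np
from scipy.optimize import least_squares
np.set_printoptions(suppress=True,precision=1)
C={"top":(np.array([[595.5623,0,325.4928],[0,595.5623,236.2635],[0,0,1]]),None),}
from plant import robot
C={n:(lambda f:(f["intrinsics"],f["camera_from_world"]))(robot.grab_frame(n)) for n in("top","side")}
def proj(n,P):
    K,T=C[n]; p=T[:3,:3]@P+T[:3,3]; p=K@np.array([p[0],-p[1],-p[2]]); return p[:2]/p[2]
t=lambda u,v:np.array([272+u/4-.375,180+v/4-.375])
s=lambda u,v:np.array([270+u/4.6-.4,155+v/4.6-.4])
a=np.radians(20); U=np.array([np.cos(a),0,np.sin(a)]); N=np.array([-np.sin(a),0,np.cos(a)])
def strip(d,y,h): return np.array([-170,0,75])+d*U+h*N+np.array([0,y,0])
# p: x,y,yaw, then d (slope pos common rockers), d gauge, d btn, y green,black,gauge,btn, open
def world(p,q): c,s_=np.cos(p[2]),np.sin(p[2]); return np.array([p[0]+c*q[0]-s_*q[1],p[1]+s_*q[0]+c*q[1],q[2]])
def pts(p):
    d,dg,db,y1,y2,y3,y4,o=p[3:11]
    return dict(fl=np.array([-170,190,75]),fr=np.array([-170,-190,75]),bl=np.array([-62,190,114]),br=np.array([-62,-190,114]),
     g=strip(d,y1,3),k=strip(d,y2,3),ga=strip(dg,y3,5),b=strip(db,y4,22),ll=np.array([-184-o,132,61.5]),lr=np.array([-184-o,-132,61.5]))
O=[("top","fl",t(17,338)),("top","fr",t(783,318)),("top","bl",t(10,110)),("top","br",t(790,97)),
("side","fl",s(245,520)),("side","fr",s(535,143)),("side","bl",s(57,400)),("side","br",s(380,45)),
("top","g",t(166,227)),("side","g",s(228,380)),("top","k",t(319.5,223)),("side","k",s(290,298)),
("top","ga",t(474,219)),("side","ga",s(352,221)),("top","b",t(642,220)),("side","b",s(422,133)),
("top","ll",t(138,498)),("top","lr",t(671,485))]
def res(p):
    q=pts(p); return np.concatenate([proj(n,world(p,q[k]))-o for n,k,o in O])
r=least_squares(res,[600,0,0,57,57,57,115,40,-35,-110,40],loss="soft_l1",x_scale=[10,10,.1]+[10]*8)
p=r.x; print(p[:2],"yaw",round(p[2],4),p[3:])
for (n,k,o),e in zip(O,res(p).reshape(-1,2)): print(n,k,e)
d,dg,db,y1,y2,y3,y4,o=p[3:]
print("fan_switch",world(p,strip(d,y1,8)),"press",world(p,strip(d-16,y1,8)),"shaker",world(p,strip(db,y4,22)),"lip",world(p,np.array([-184-o,0,59])))
R=np.array([[np.cos(p[2]),-np.sin(p[2]),0],[np.sin(p[2]),np.cos(p[2]),0],[0,0,1]])
print("-N",-R@N)
E
python3 fit.py
```

```text
[718.2 -92.3] yaw 0.0037 [  54.8   55.8   55.9  115.5   40.9  -34.4 -112.8   64.8]
top fl [-0.3  0.1]
top fr [0.5 0.6]
top bl [-0.5 -1. ]
top br [ 0.2 -1.9]
side fl [0.6 2.6]
side fr [ 1.2 -0.7]
side bl [-0.9  0.8]
side br [ 0.1 -1. ]
top g [-0.2 -0.2]
side g [-0.  -0.3]
top k [-0.2 -0.1]
side k [0.8 0. ]
top ga [-0.2 -0.3]
side ga [ 0.5 -0.1]
top b [-0.3  0.1]
side b [ 0.3 -0.9]
top ll [-0.1  0.1]
top lr [ 0.3 -0.1]
fan_switch [596.5  22.7 101.3] press [581.5  22.7  95.8] shaker [ 593.6 -205.6  114.8] lip [469.4 -93.3  59. ]
-N [ 0.3  0.  -0.9]
```

```bash
cat > rel.py <<'E'
import sys,numpy as np
from scipy.spatial.transform import Rotation as R
from plant import robot
np.set_printoptions(suppress=True,precision=4)
def rel(target):
    o=robot.observe(); r=R.from_quat(o["orientation"]); a=np.radians(20); y=.0037
    z=R.from_euler("z",y).apply([np.sin(a),0,-np.cos(a)]); x=R.from_euler("z",y).apply([np.cos(a),0,np.sin(a)])
    T=R.from_matrix(np.c_[x,np.cross(z,x),z])
    print("t",o["time_s"],"pos",o["eef_pos"],"F",o["ft_force"],"gap",o["finger_gap"])
    print("turn",(r.inv()*T).as_rotvec(),"shift",r.inv().apply(np.array(target)-o["eef_pos"]))
rel([float(v) for v in sys.argv[1:4]])
E
python3 rel.py 561 22.7 155
```

```text
t 0.2 pos [ 172.5366 -626.1926  230.5732] F [-0.1749  0.1723 -0.3118] gap 1.001324015090981
turn [-0.0479  0.3472  0.2622] shift [ 546.9015 -522.2373   76.4445]
```

Call:
apply_moves:
  steps:
    - [[-0.048,0.347,0.262],[547,-522,76],1]
    - [[-0.048,0.347,0.262],[547,-522,76],1]
    - [[-0.048,0.347,0.262],[547,-522,76],1]
    - [[-0.048,0.347,0.262],[547,-522,76],1]
    - [[-0.048,0.347,0.262],[547,-522,76],1]
    - [[-0.048,0.347,0.262],[547,-522,76],1]
    - [[-0.048,0.347,0.262],[547,-522,76],1]
    - [[-0.048,0.347,0.262],[547,-522,76],1]
    - [[-0.048,0.347,0.262],[547,-522,76],1]
    - [[-0.048,0.347,0.262],[547,-522,76],1]
    - [[-0.048,0.347,0.262],[547,-522,76],1]
    - [[-0.048,0.347,0.262],[547,-522,76],1]

```text
time_s: 1.4
eef_pos: [480.4, -113.1, 171.4]
orientation: [0.985, 0.002, 0.174, 0.001]
ft_force: [1.0, -0.8, -0.4]
finger_gap: 0.001
finger_force: 0.0
```

```bash
python3 rel.py 561 22.7 155
```

```text
t 1.4 pos [ 480.4239 -113.0646  171.3748] F [ 0.9704 -0.7723 -0.3569] gap 0.0007758950922641897
turn [ 0.0019 -0.001   0.    ] shift [  70.549  -135.5448   42.9313]
```

Call:
apply_moves:
  steps:
    - [[0,0,0],[35,-68,21],1]
    - [[0,0,0],[70,-135,38],1]
    - [[0,0,0],[70,-135,38],1]
    - [[0,0,0],[70,-135,38],1]
    - [[0,0,0],[70,-135,38],1]
    - [[0,0,0],[70,-135,38],1]

```text
time_s: 2.0
eef_pos: [557.0, 19.2, 159.2]
orientation: [0.985, 0.001, 0.173, 0.001]
ft_force: [-0.5, -0.3, -0.3]
finger_gap: -0.001
finger_force: 0.0
```

```bash
python3 rel.py 576.3 22.7 109.9; python3 - <<'E'
from plant import robot
import cv2
a=robot.grab_frame("side")["img"][:,:,::-1][130:290,270:430]; b=robot.grab_frame("top")["img"][:,:,::-1][180:310,262:422]
cv2.imwrite("pics/c1.png",cv2.hconcat([cv2.resize(a,(400,400),interpolation=2),cv2.resize(b,(400,400*130//160),interpolation=2)[:325].copy() if 0 else cv2.copyMakeBorder(cv2.resize(b,(400,325),interpolation=2),0,75,0,0,0)]))
E
```

```text
t 2.0 pos [557.0292  19.2126 159.161 ] F [-0.4699 -0.2974 -0.2966] gap -0.0009732564601514891
turn [ 0.0029  0.0008 -0.0008] shift [ 1.3119 -3.5695 52.8745]
```

View pics/c1.png

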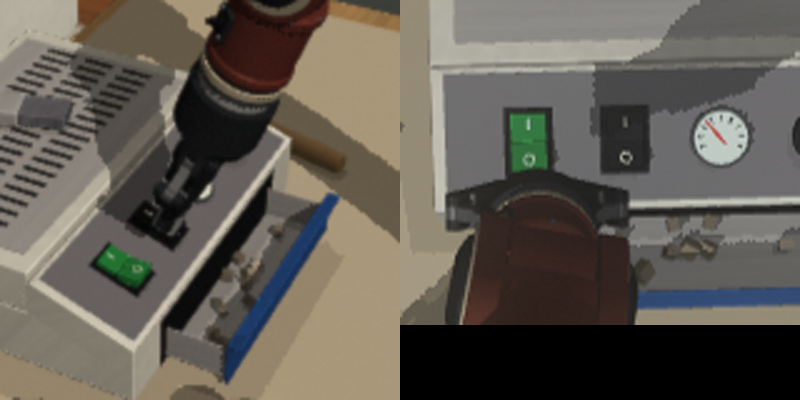

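The side view (left) shows the shut tip hovering above and in front of the green rocker. The top view (right) shows it lined up at the rocker's near half. Descending.

Call:
apply_moves:
  steps:
    - [[0,0,0],[1.3,-3.5,25],1]
    - [[0,0,0],[1.3,-3.5,50],1]
    - [[0,0,0],[1.3,-3.5,55],1]
    - [[0,0,0],[1.3,-3.5,58],1]
    - [[0,0,0],[1.3,-3.5,58],1]
    - [[0,0,0],[1.3,-3.5,58],1]

```text
time_s: 2.7
eef_pos: [579.0, 23.6, 106.3]
orientation: [0.985, 0.002, 0.174, 0.001]
ft_force: [-0.1, -0.1, -0.4]
finger_gap: -0.001
finger_force: 0.0
```

```bash
python3 rel.py 581.5 22.7 95.8
```

```text
t 2.7 pos [579.0277  23.6186 106.3076] F [-0.1378 -0.1396 -0.3534] gap -0.0012636825043172149
turn [ 0.0019 -0.0016 -0.0002] shift [-1.2911  0.9081 10.7179]
```

Call:
apply_moves:
  steps:
    - [[0,0,0],[-1,1,3],1]
    - [[0,0,0],[-1,1,6],1]
    - [[0,0,0],[-1,1,8],1]
    - [[0,0,0],[-1,1,10],1]
    - [[0,0,0],[-1,1,11],1]
    - [[0,0,0],[-1,1,11],1]
    - [[0,0,0],[-1,1,11],1]

```text
time_s: 3.4
eef_pos: [581.5, 23.3, 95.6]
orientation: [0.985, 0.002, 0.174, 0.0]
ft_force: [-6.0, 0.3, 11.0]
finger_gap: 0.001
finger_force: 5.9
```

```bash
python3 rel.py 581.5 22.7 95.8
```

```text
t 3.4 pos [581.5341  23.308   95.6487] F [-6.0442  0.3325 11.0304] gap 0.0014333044494107474
turn [ 0.0011 -0.001   0.0006] shift [ 0.0174  0.608  -0.1539]
```

Call:
apply_moves:
  steps:
    - [[0,0,0],[0,0,1.5],1]
    - [[0,0,0],[0,0,1.5],1]
    - [[0,0,0],[0,0,-20],1]
    - [[0,0,0],[0,0,-60],1]
    - [[0,0,0],[-60,0,-60],1]
    - [[0,0,0],[-60,0,-60],1]

```text
time_s: 4.0
eef_pos: [497.2, 23.0, 128.5]
orientation: [0.986, 0.002, 0.169, 0.0]
ft_force: [-1.4, -0.3, -0.4]
finger_gap: -0.001
finger_force: 0.0
```

```bash
python3 rel.py 440 -93 125;  python3 - <<'E'
from plant import robot
import cv2
a=robot.grab_frame("side")["img"][:,:,::-1][130:290,270:430]; b=robot.grab_frame("top")["img"][:,:,::-1][180:310,262:422]
cv2.imwrite("pics/c2.png",cv2.hconcat([cv2.resize(a,(400,400),interpolation=2),cv2.copyMakeBorder(cv2.resize(b,(400,325),interpolation=2),0,75,0,0,0)]))
E
```

```text
t 4.0 pos [497.2271  23.0208 128.4763] F [-1.4029 -0.271  -0.4119] gap -0.0012567566466277701
turn [0.001  0.0102 0.0011] shift [-55.6623 115.7616 -15.774 ]
```

View pics/c2.png

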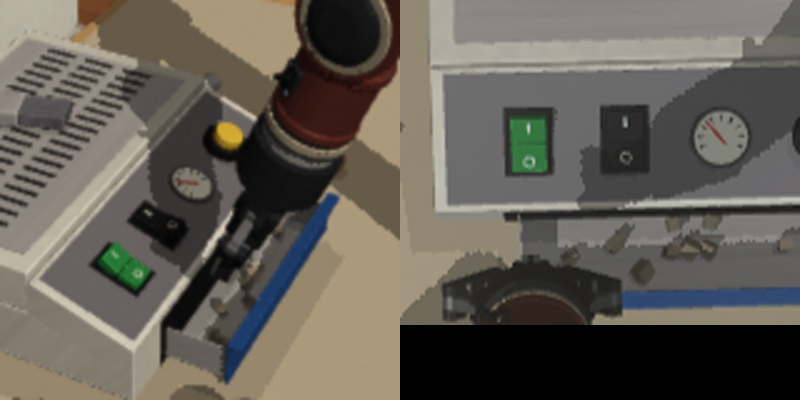

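The green rocker's shading seems to have swapped halves between pictures. I'll check that with numbers.

```bash
python3 - <<'E'
from plant import robot
import cv2
o={n:cv2.imread(f"pics/{n}0.png") for n in("top","side")}
for n in o:
    f=robot.grab_frame(n)["img"][:,:,::-1]
    for nm,im in(("before",o[n]),("now",f)):
        if n=="top": print(nm,[im[r,308:318].mean(0).round() for r in range(224,250,2)])
        else:
            g=im[200:260,295:345].astype(int); m=(g[...,1]>g[...,2]+40)&(g[...,1]>60); import numpy as np
            y,x=np.nonzero(m); print(nm,m.sum(),x.min()+295,x.max()+295,y.min()+200,y.max()+200)
E
```

```text
before [array([39., 43., 41.]), array([ 61., 110.,  50.]), array([ 69., 113.,  60.]), array([ 70., 114.,  61.]), array([ 58., 106.,  48.]), array([ 58., 106.,  48.]), array([ 58., 104.,  49.]), array([54., 98., 46.]), array([54., 98., 46.]), array([ 80., 115.,  75.]), array([ 72., 110.,  66.]), array([ 64., 104.,  57.]), array([44., 68., 42.])]
now [array([45., 47., 47.]), array([44., 61., 44.]), array([ 66., 121.,  55.]), array([ 80., 129.,  70.]), array([ 76., 126.,  66.]), array([ 64., 118.,  53.]), array([ 62., 114.,  52.]), array([ 66., 120.,  54.]), array([ 65., 118.,  53.]), array([ 77., 126.,  66.]), array([ 86., 132.,  74.]), array([ 90., 135.,  80.]), array([ 62., 111.,  53.])]
before 181 309 329 228 243
now 188 310 329 227 245
```

The green area has shifted at both ends and the halves' shading has changed. With the 12 N bottoming at the flat level, that means it has snapped over. Next is the drawer, with the tool vertical.

Call:
apply_moves:
  steps:
    - [[0,-0.14,0],[-28,48,-8],1]
    - [[0,-0.28,0],[-56,96,-16],1]
    - [[0,-0.339,0],[-56,116,-16],1]
    - [[0,-0.339,0],[-56,116,-16],1]
    - [[0,-0.339,0],[-56,116,-16],1]
    - [[0,-0.339,0],[-56,116,-16],1]
    - [[0,-0.339,0],[-56,116,-16],1]

```text
time_s: 4.9
eef_pos: [447.5, -91.9, 126.4]
orientation: [1.0, 0.003, 0.005, 0.0]
ft_force: [0.4, 0.5, -0.2]
finger_gap: -0.001
finger_force: 0.0
```

```bash
python3 rel.py 440 -93 45
```

```text
t 4.9 pos [447.4577 -91.8876 126.3924] F [ 0.3569  0.5059 -0.2264] gap -0.0007557330163216176
turn [0.0005 0.3386 0.0028] shift [-8.3151  0.9849 81.311 ]
```

Call:
apply_moves:
  steps:
    - [[0,-0.01,0],[-8,1,10],1]
    - [[0,-0.01,0],[-8,1,20],1]
    - [[0,-0.01,0],[-8,1,55],1]
    - [[0,-0.01,0],[-8,1,81],1]
    - [[0,-0.01,0],[-8,1,81],1]
    - [[0,-0.01,0],[-8,1,81],1]
    - [[0,-0.01,0],[-8,1,81],1]

```text
time_s: 5.6
eef_pos: [440.5, -94.6, 46.2]
orientation: [1.0, 0.002, 0.001, 0.001]
ft_force: [0.3, 0.4, 1.1]
finger_gap: 0.004
finger_force: 0.0
```

```bash
python3 rel.py 520 -93 45
```

```text
t 5.6 pos [440.5494 -94.5864  46.2362] F [0.2971 0.4304 1.0842] gap 0.0036088411765235547
turn [0.002  0.3472 0.0005] shift [79.4535 -1.2861  1.3856]
```

Call:
apply_moves:
  steps:
    - [[0,0,0],[8,-1,1],1]
    - [[0,0,0],[14,-1,1],1]
    - [[0,0,0],[20,-1,1],1]
    - [[0,0,0],[26,-1,1],1]
    - [[0,0,0],[32,-1,1],1]
    - [[0,0,0],[38,-1,1],1]
    - [[0,0,0],[44,-1,1],1]
    - [[0,0,0],[50,-1,1],1]
    - [[0,0,0],[56,-1,1],1]
    - [[0,0,0],[62,-1,1],1]
    - [[0,0,0],[68,-1,1],1]
    - [[0,0,0],[72,-1,1],1]

```text
time_s: 6.8
eef_pos: [512.7, -92.9, 44.4]
orientation: [1.0, 0.002, 0.0, 0.001]
ft_force: [-3.4, 1.2, 1.3]
finger_gap: 0.002
finger_force: 1.1
```

```bash
python3 rel.py 523 -93 45
```

```text
t 6.8 pos [512.7088 -92.9038  44.3823] F [-3.3748  1.2127  1.3016] gap 0.0017193822341489702
turn [0.0014 0.3484 0.0008] shift [10.2911  0.1408 -0.6105]
```

Call:
apply_moves:
  steps:
    - [[0,0,0],[3,0,0],1]
    - [[0,0,0],[6,0,0],1]
    - [[0,0,0],[9,0,0],1]
    - [[0,0,0],[11,0,0],1]
    - [[0,0,0],[12,0,0],1]
    - [[0,0,0],[12,0,0],1]

```text
time_s: 7.4
eef_pos: [523.8, -93.0, 44.4]
orientation: [1.0, 0.002, -0.0, 0.001]
ft_force: [-3.5, 1.2, 0.3]
finger_gap: 0.004
finger_force: 1.1
```

Call:
apply_moves:
  steps:
    - [[0,0,0],[1,0,0],1]
    - [[0,0,0],[2,0,0],1]
    - [[0,0,0],[3,0,0],1]
    - [[0,0,0],[3,0,0],1]
    - [[0,0,0],[3,0,0],1]

```text
time_s: 7.9
eef_pos: [523.8, -93.0, 44.3]
orientation: [1.0, 0.002, -0.003, 0.0]
ft_force: [-6.9, 1.5, 4.3]
finger_gap: -0.004
finger_force: 3.5
```

Call:
apply_moves:
  steps:
    - [[0,0,0],[2,0,0],1]
    - [[0,0,0],[3,0,0],1]
    - [[0,0,0],[3,0,0],1]
    - [[0,0,0],[3,0,0],1]

```text
time_s: 8.3
eef_pos: [523.8, -93.0, 44.0]
orientation: [1.0, 0.001, -0.006, -0.0]
ft_force: [-11.7, 0.7, 7.5]
finger_gap: -0.002
finger_force: 5.6
```

The drawer is firmly against its stop at the predicted position. Backing off and heading for the shaker.

Call:
apply_moves:
  steps:
    - [[0,0,0],[-20,0,0],1]
    - [[0,0,0],[-45,0,0],1]
    - [[0,0,0],[-45,0,-40],1]
    - [[0,0,0],[-45,0,-90],1]
    - [[0,0,0],[-45,0,-130],1]
    - [[0,0.14,0],[-20,40,-130],1]
    - [[0,0.28,0],[10,75,-130],1]
    - [[0,0.349,0],[30,95,-130],1]
    - [[0,0.349,0],[40,105,-130],1]
    - [[0,0.349,0],[45,112,-130],1]
    - [[0,0.349,0],[45,112,-130],1]
    - [[0,0.349,0],[45,112,-130],1]

```text
time_s: 9.5
eef_pos: [575.6, -204.1, 174.8]
orientation: [0.985, 0.003, 0.174, 0.0]
ft_force: [-0.2, 0.5, -0.1]
finger_gap: -0.0
finger_force: 0.0
```

```bash
python3 rel.py 589.5 -205.6 126; python3 - <<'E'
from plant import robot
import cv2
a=robot.grab_frame("side")["img"][:,:,::-1][130:290,270:430]; b=robot.grab_frame("top")["img"][:,:,::-1][180:310,312:472]
cv2.imwrite("pics/c3.png",cv2.hconcat([cv2.resize(a,(400,400),interpolation=2),cv2.copyMakeBorder(cv2.resize(b,(400,325),interpolation=2),0,75,0,0,0)]))
E
```

```text
t 9.5 pos [ 575.6446 -204.1026  174.7526] F [-0.1836  0.5198 -0.1022] gap -0.000298805178251899
turn [ 0.0014 -0.0006  0.0016] shift [-3.6902  1.4736 50.5494]
```

View pics/c3.png

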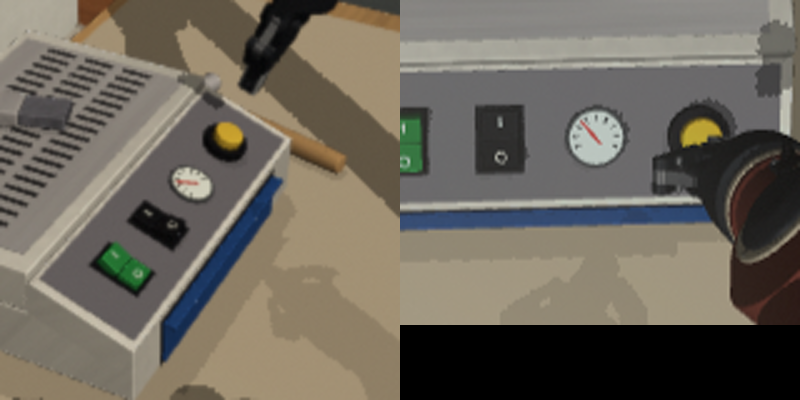

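The pictures show the drawer flush with the front, the black rocker unchanged, and the tool above the yellow button. Descending.

Call:
apply_moves:
  steps:
    - [[0,0,0],[-3.5,1.5,25],1]
    - [[0,0,0],[-3.5,1.5,45],1]
    - [[0,0,0],[-3.5,1.5,52],1]
    - [[0,0,0],[-3.5,1.5,55],1]
    - [[0,0,0],[-3.5,1.5,55],1]
    - [[0,0,0],[-3.5,1.5,55],1]

```text
time_s: 10.2
eef_pos: [591.2, -206.3, 122.8]
orientation: [0.985, 0.002, 0.174, 0.001]
ft_force: [0.4, -0.3, 0.4]
finger_gap: -0.003
finger_force: 0.0
```

```bash
python3 rel.py 593.6 -205.6 114.8
```

```text
t 10.2 pos [ 591.2257 -206.324   122.7527] F [ 0.4383 -0.3226  0.4021] gap -0.0025512740006501744
turn [ 0.0022 -0.0016  0.0011] shift [-0.4989 -0.7338  8.2837]
```

Call:
apply_moves:
  steps:
    - [[0,0,0],[0,0,5],1]
    - [[0,0,0],[0,0,8],1]
    - [[0,0,0],[0,0,11],1]
    - [[0,0,0],[0,0,14],1]
    - [[0,0,0],[0,0,15],1]
    - [[0,0,0],[0,0,16],1]
    - [[0,0,0],[0,0,16],1]
    - [[0,0,0],[0,0,16],1]

```text
time_s: 11.0
eef_pos: [596.0, -206.3, 108.9]
orientation: [0.985, 0.002, 0.174, 0.0]
ft_force: [-8.4, 1.6, 16.0]
finger_gap: -0.001
finger_force: 8.8
```

```bash
python3 rel.py 593.6 -205.6 114.8
```

```text
t 11.0 pos [ 595.9885 -206.3031  108.855 ] F [-8.4367  1.5938 15.9556] gap -0.0007769248958336128
turn [ 0.0013 -0.0014  0.0006] shift [-0.199  -0.7035 -6.4037]
```

The button has bottomed at 18 N, about 6.4 mm below its released top. Holding for 2.4 s more.

Call:
apply_moves:
  steps:
    - [[0,0,0],[0,0,0],1]
    - [[0,0,0],[0,0,0],1]
    - [[0,0,0],[0,0,0],1]
    - [[0,0,0],[0,0,0],1]
    - [[0,0,0],[0,0,0],1]
    - [[0,0,0],[0,0,0],1]
    - [[0,0,0],[0,0,0],1]
    - [[0,0,0],[0,0,0],1]
    - [[0,0,0],[0,0,0],1]
    - [[0,0,0],[0,0,0],1]
    - [[0,0,0],[0,0,0],1]
    - [[0,0,0],[0,0,0],1]

```text
time_s: 12.2
eef_pos: [596.0, -206.3, 108.9]
orientation: [0.985, 0.002, 0.174, 0.0]
ft_force: [-8.4, 2.5, 16.3]
finger_gap: -0.001
finger_force: 8.8
```

Call:
apply_moves:
  steps:
    - [[0,0,0],[0,0,0],1]
    - [[0,0,0],[0,0,0],1]
    - [[0,0,0],[0,0,0],1]
    - [[0,0,0],[0,0,0],1]
    - [[0,0,0],[0,0,0],1]
    - [[0,0,0],[0,0,0],1]
    - [[0,0,0],[0,0,0],1]
    - [[0,0,0],[0,0,0],1]
    - [[0,0,0],[0,0,0],1]
    - [[0,0,0],[0,0,0],1]
    - [[0,0,0],[0,0,0],1]
    - [[0,0,0],[0,0,0],1]

```text
time_s: 13.4
eef_pos: [596.0, -206.3, 108.9]
orientation: [0.985, 0.002, 0.174, 0.0]
ft_force: [-7.7, 1.6, 15.7]
finger_gap: 0.0
finger_force: 8.8
```

Call:
apply_moves:
  steps:
    - [[0,0,0],[0,0,-8],1]
    - [[0,0,0],[0,0,-20],1]
    - [[0,0,0],[0,0,-50],1]
    - [[0,0,0],[0,0,-90],1]
    - [[0,0,0],[-60,0,-110],1]
    - [[0,0,0],[-100,0,-110],1]
    - [[0,0,0],[-100,0,-110],1]
    - [[0,0,0],[-100,0,-110],1]
    - [[0,0,0],[-100,0,-110],1]

```text
time_s: 14.3
eef_pos: [466.4, -207.1, 176.7]
orientation: [0.985, 0.002, 0.175, 0.001]
ft_force: [0.1, 0.6, 0.2]
finger_gap: 0.0
finger_force: 0.0
```

```bash
python3 - <<'E'
from plant import robot
import cv2
a=robot.grab_frame("side")["img"][:,:,::-1]; cv2.imwrite("pics/end.png",cv2.resize(a[120:360,200:440],(600,600),interpolation=2))
E
```

```text
(no output)
```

View pics/end.png

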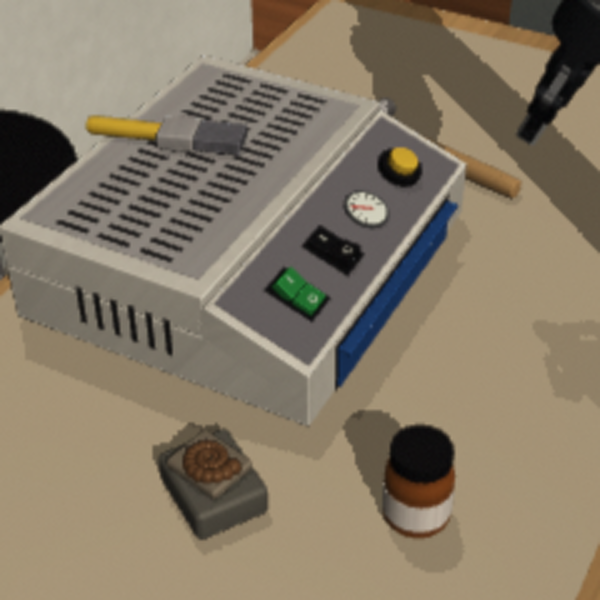

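The final view shows the drawer home and the button back up at (403,160). The green rocker's far half is raised at (295,283), the black rocker is unchanged, the loose objects haven't moved, and the tool is clear of everything.

```bash
python3 -c "
from plant import robot
print(robot.hand_in())"
```

```text
the job is handed in; nothing more can be done
None
```

I handed the job in at about 14 s: the fan is switched off, the drawer is pushed home, and the shaker was held fully down for over 2.4 s, then released. The black rocker and loose objects look untouched in the last picture; hand-in returned no verdict.

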